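# Press a cap home through the guard window

### The job

With the fingertips alone, push the feed slide by its blue push plate all the way in, so that the lip-colour tube standing in it goes under the ram of the cap press; then reach down through the window in the yellow guard, press the red lever pad right down until it stops and the gold cap is fully seated, and let it spring back up. Do not touch the guard at any time, do not touch or lift the tube or its cap, and leave the other things on the bench as they stand.

Things in the scene. Friction and masses are not known exactly. Their poses are not given: they have to be found in the camera images.
- press: Small bench press, fixed to the bench: steel base plate 150 mm (its x) by 420 mm (its y), 12 mm thick. Origin: on the bench surface, z up. The feed slide runs along the press's y axis and goes in towards -y. In this frame (mm): guard footprint x -68 to 68, y -106 to 82; white column x -55 to 55, y -170 to -120, 156 high with its stop button; base plate y -170 to 250. The press stands at any place and yaw (up to about 17 degrees from the world axes).
- guard: Yellow frame of the press guard, fixed to the press and with the same origin and axes: a level top plate 6 mm thick, its top 148 mm above the bench, on four 12 mm corner posts, with clear panels on its -x and +x sides; open on the +y side where the slide enters. It must not be touched.
- window (a point): Centre of the window in the guard's top plate, in the plane of the plate's top (148 mm above the bench). The window is an opening 84 mm (press x) by 84 mm (press y). The lever pad lies below its centre.
- slide (a joint): Feed slide, m: 0 fully out (start), 0.12 fully in at its stop; grows as it goes to the press's -y. Slides stiffly (about 2 N) and stays where it is left.
- push_face (a point): Centre line of the outer (+y) face of the blue push plate at the outer end of the slide, 50 mm above the bench; push here towards the press's -y. The plate is 64 mm wide (press x), 10 mm thick (y) and reaches from 16 to 76 mm above the bench. It stays outside the guard: with the slide fully in, this face is still 53 mm outside the guard's entry side.
- lever (a joint): Press lever, rad: 0 up, grows as the pad goes down: about 0.13 when its ram has seated the cap and can go no farther (0.16 with nothing under the ram); a spring lifts it again. It swings about a level axis on the press's -y side, along the press's x.
- pad (a point): Centre of the top face of the red pad on the lever's free end, 44 mm (press x) by 34 mm (press y), 110 mm from the lever's axis. With the lever up it is 128 mm above the bench, 20 mm below the top of the guard; it goes down about 14 mm until the cap is seated and stops it firmly, and takes about 4 N at first and 8 N as the cap goes on.
- nest (a point): Centre of the floor of the round nest in the slide in which the tube stands, 20 mm above the bench; the nest is 10 mm deep.
- tube: Lip-colour tube standing loose in the nest of the slide: magenta, 24 mm in diameter, 40 mm high, with a gold cap of 24 mm diameter and 26 mm length on it that stands 6 mm proud (white neck showing). Origin: centre of its underside, z up. Not to be touched.
- cap (a joint): How far the gold cap has been pressed down on the tube, m: 0 standing proud, 0.006 fully seated; stays where it is left.
- spare_a: Bystander: finished magenta tube with gold cap, 24 mm in diameter, 66 mm high, standing near the press. Origin: centre of its underside.
- spare_b: Bystander: another finished tube like spare_a, on the other side of the press.
- jar: Bystander: closed jar, 60 mm in diameter, 100 mm high. Origin: centre of its underside.
- cup: Bystander: white cup, 76 mm across, 90 mm high. Origin: centre of its underside.
- screwdriver: Bystander: screwdriver lying on the bench.

How it is judged:
By the outcome, as a careful person would: the job done as asked, in the order asked, and still so for the second after the job is handed in, with the robot touching nothing.
It also fails if it takes over 48 s, if anything falls off the work surface, if the arm or the gripper's body presses on something with over 40 N, if the wrist force passes 120 N, or if a joint passes its speed limit or range.

### The arm

A 7-joint arm with a two-finger parallel gripper is mounted at the origin on the work surface. World frame = base frame: x ahead of the robot, y to its left, z up, the work surface at z = 0. Lengths are in m, angles in rad, forces in N, time in s.
With the tool pointing down it reaches from about 0.4 to 0.85 m from the base axis. Payload 10.4 kg.
Tool frame: the origin (TCP) lies on the front face of the gripper's body, between the roots of the fingers; the fingertips stand 73 mm ahead of it and the grasp point (between the pads) lies 54 mm ahead of it; z points along the fingers, y is the line along which they close (so a half turn about z gives the same grasp; the last joint's range is limited). The gripper opens to 85 mm and grips with 20 to 120 N. Pads are 22 mm wide; open, the fingers measure 114 mm over their backs; the gripper's body (76 mm by 85 mm) begins 54 mm behind the grasp point. The pads swing forward as they close: fully open they stand 13 mm farther back than shut.
Start: joints at [-1.207, 0.332, -0.065, 1.46, 0.022, 1.35, -0.088], TCP at [0.236, 0.579, 0.304] pointing down, gripper open.
Joint ranges: [-2.6, 2.6], [-0.5, 2.12], [-1.47, 1.34], [0.16, 2.42], [-1.27, 4.41], [0.06, 2.06], [-2.6, 2.6]. Speed limits (rad/s): [2.22, 2.22, 2.79, 2.79, 3.14, 3.14, 3.14].

### API

Orientations are given as a unit quaternion [x, y, z, w].
In Python, from workcell import manip gives the robot as it stands.
- The arm moves only by the shell command python3 -m jog 'ROWS' [FORCE]. ROWS is JSON, a list of rows, each an object with "grip": the gripper command: -1 is fully open, 1 is shut, values between are in proportion; "slide": the shift along the tool's x, y, z in cm, a list of three; "yaw": the turn about the tool's z in rad. A call has 1 to 8 rows; each row shifts and turns the commanded pose from where the row before left it, along the tool's axes as they then stand; what a row does not reach is not made up. A row lasts 1/10 s, in which the tool goes at most 50 mm and 8.59 degrees, less where a joint would pass 70% of its speed; a pose out of reach is approached as far as the arm can. A call with a gripper value outside its range is refused whole. The fingers move at their own pace and stop on an object; FORCE is the grip in N (left out, the last holds). Time passes only in rows, so rows that do not move let the fingers close. It gives the time, the measured TCP pose, the force, the opening and the grip force at its end, in the units of the state.
- manip.get_obs(): the state, without advancing time (a new reading comes with each control period).
- manip.camera(name): name is "scene" or "top" or "wrist"; returns the picture (420x560x3 uint8, blue, green, red); there is no depth.
- manip.calibration(name): a dict with "vfov" (degrees; the focal length in pixels is half the picture's height over the tangent of half this angle, whatever the lens; pixels are square), "cx", "cy" (the principal point, pixels), "camera_from_world" (4x4, takes a point from world to camera coordinates). Camera axes: x right, y down, z forward; pixel columns grow to the right and rows downward; lengths in m; the calibration is good to about 2 mm. A picture is of the moment at which its call begins: read the wrist's pose just before it. calibration takes no time and is no camera call; for the wrist camera it gives the pose at the moment of the call.
- manip.hand_in(): hands the job in; it is judged then, once.
Trained networks look in the newest picture that a camera, given by its name, has taken for a name from the list of things; names that differ only in an ending like _2 or _b are one class to them, and where a whole thing is asked for, a point or a joint stands for the part that bears it (a point fixed in the world has none). Each returns a list of dicts, best first, with "conf" (0 to 1); they miss things now and then, are a little off and sometimes report something else, mostly with a low value. They report only what shows in the picture. A call takes as long as a camera call.
- manip.masks_of(thing, camera): "region" (420x560 bool, what is visible of it) and "centre" ([column, row] in pixels, amid what is visible of it).
The state is a dict: "clock": time; "joint_pos": joint angles; "joint_velocities": joint speeds; "tau": joint torques, N m; "position": TCP position; "ee_rot": TCP orientation; "ft_force": force on the tool from outside, world axes, zero at the start; "torque": the same for the moment, N m; "grip_width": opening from 0.0 (shut) to 1.0 (fully open); "grasp_force": force on a finger pad.
Only numpy, scipy, OpenCV 4.12 (cv2) and the standard library are available. Lean on these libraries where they do the work, as an engineer would, in place of code of your own. Each camera call takes 0.05 s, during which the arm holds its last target. There are 200 camera calls.

## Working session

There is one attempt and no reset: what is moved stays moved. The work goes in short steps, Python scripts to look and compute and a shell command to move; the robot and the scene stay as the last step left them, time stands still between calls to the robot, and variables do not carry over. Pictures are saved under pics/ and viewed, at most 10 in all, crops included, and the job is handed in when it is done.

```bash
mkdir -p pics; ls
cat > h.py <<'E'
import numpy as np, cv2
from workcell import manip
from scipy.spatial.transform import Rotation as R
def ray(c,px):
    f=210/np.tan(np.radians(c['vfov'])/2); T=np.array(c['camera_from_world'])
    d=T[:3,:3].T@np.array([(px[0]-c['cx'])/f,(px[1]-c['cy'])/f,1]); o=-T[:3,:3].T@T[:3,3]; return o,d
def atz(c,px,z):
    o,d=ray(c,px); return o+d*(z-o[2])/d[2]
def proj(c,p):
    f=210/np.tan(np.radians(c['vfov'])/2); T=np.array(c['camera_from_world'])
    q=T[:3,:3]@np.array(p)+T[:3,3]; return np.array([c['cx']+f*q[0]/q[2],c['cy']+f*q[1]/q[2]])
E
python3 - <<'E'
from h import *
s=manip.get_obs(); print(s)
for n in ['top','scene']:
    im=manip.camera(n); cv2.imwrite(f'pics/{n}0.png',im); c=manip.calibration(n); print(n,c)
    for t,z in [('push_face',.05),('pad',.128),('guard',.148),('tube',.07),('spare_a',.066),('jar',.1),('cup',.09),('screwdriver',.01),('press',.01)]:
        for m in manip.masks_of(t,n)[:3]:
            print(t,round(m['conf'],2),np.round(m['centre']),np.round(atz(c,m['centre'],z),3),m['region'].sum())
E
```

```text
pics
{'clock': 0.0, 'joint_pos': array([-1.20657906,  0.33287638, -0.06468721,  1.460969  ,  0.02159462,
        1.34990269, -0.08848186]), 'joint_velocities': array([-0.00023756,  0.00025062, -0.00013718,  0.00197541, -0.00152467,
        0.00092929, -0.00036883]), 'tau': array([ 4.38551433e-04, -6.25458241e+01,  4.96110041e-02, -3.91602695e+01,
        1.63677055e-02,  1.01311714e-02,  4.03826834e-05]), 'position': array([0.23567652, 0.57855621, 0.3030998 ]), 'ee_rot': array([ 1.92192058e-01,  9.81357060e-01, -7.22235166e-04, -1.06869648e-04]), 'ft_force': array([ 0.22616063,  0.1539931 , -0.08520574]), 'torque': array([-0.01954359, -0.01760458, -0.03173525]), 'grasp_force': 0.0, 'grip_width': 0.9990735730630579}
top {'vfov': 48.81887388833292, 'cx': 274.49506279023774, 'cy': 212.0849989345743, 'camera_from_world': array([[ 1.98960397e-02, -9.99801874e-01,  6.00924017e-04,
        -2.36363638e-02],
       [-9.92033983e-01, -1.98162299e-02, -1.24402147e-01,
         4.84488837e-01],
       [ 1.24389408e-01,  1.87897302e-03, -9.92231699e-01,
         1.56517750e+00],
       [ 0.00000
[... 977 characters left out ...]
 0.        ,  0.        ,  1.        ]])}
push_face 0.58 [278. 280.] [0.638 0.039 0.05 ] 1135
pad 0.63 [219. 236.] [ 0.591 -0.115  0.128] 344
pad 0.62 [279. 280.] [0.701 0.049 0.128] 1105
guard 0.3 [246. 263.] [ 0.682 -0.029  0.148] 215
tube 0.79 [250. 262.] [ 0.61  -0.038  0.07 ] 217
tube 0.31 [220. 234.] [ 0.53  -0.132  0.07 ] 372
spare_a 0.66 [217. 310.] [ 0.76  -0.083  0.066] 250
jar 0.93 [444. 210.] [0.379 0.436 0.1  ] 785
cup 0.72 [110. 186.] [ 0.417 -0.471  0.09 ] 814
screwdriver 0.65 [183. 170.] [ 0.22  -0.329  0.01 ] 241
screwdriver 0.37 [248. 262.] [ 0.561 -0.054  0.01 ] 215
screwdriver 0.33 [211. 240.] [ 0.498 -0.169  0.01 ] 5160
press 0.73 [224. 260.] [ 0.564 -0.116  0.01 ] 11169
```

Run:
```python
import cv2
a=cv2.imread('pics/top0.png')[110:260,190:390]; cv2.imwrite('pics/topc.png',cv2.resize(a,(800,600),interpolation=cv2.INTER_CUBIC))
a=cv2.imread('pics/scene0.png')[160:340,120:360]; cv2.imwrite('pics/scenec.png',cv2.resize(a,(800,600),interpolation=cv2.INTER_CUBIC))
```

```text
(no output)
```

View pics/topc.png

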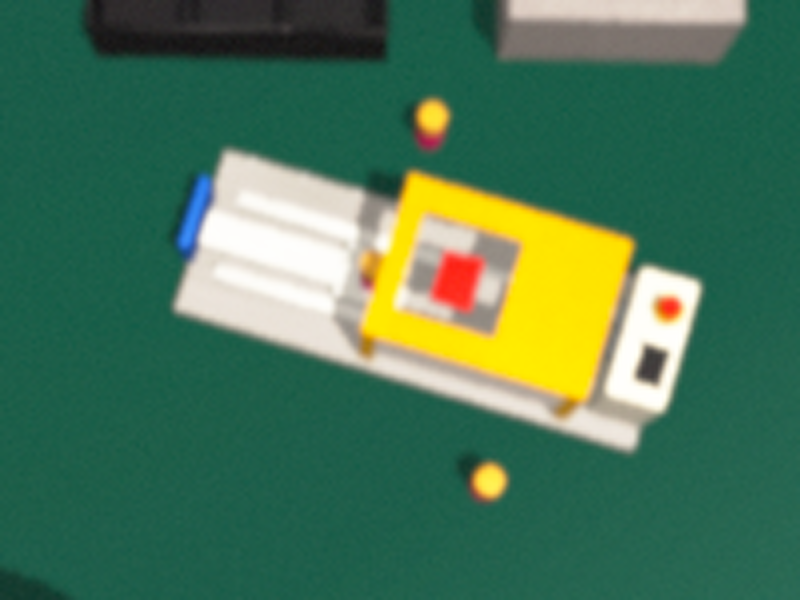

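View pics/scenec.png

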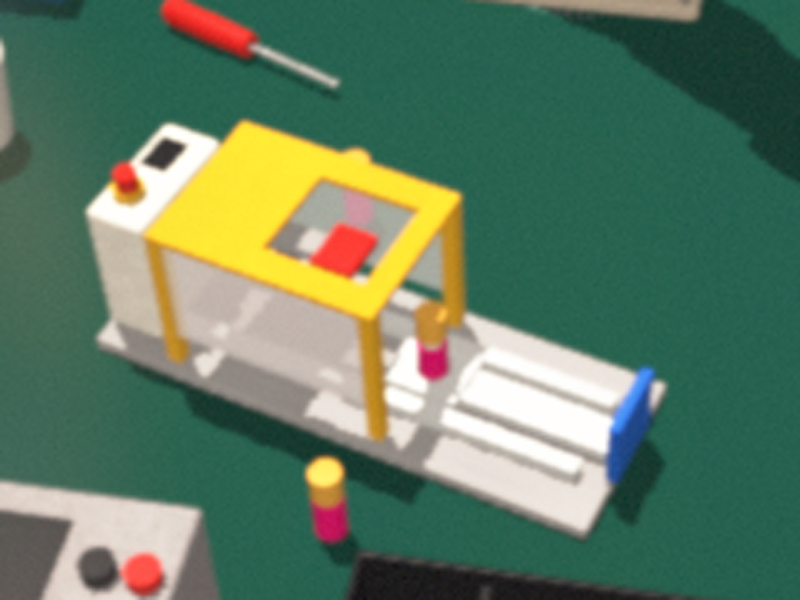

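The top crop shows the yellow guard with corners at about (410,172), (634,240), (585,402) and (362,335). The red pad is at (458,282), the blue plate is on the left at about (196,216), and there's a spare on each side. The scene crop shows the same layout, with the tube at the guard entry. Next I'll fit the press pose.

Run:
```python
from h import *
from scipy.optimize import least_squares
ct,cs=manip.calibration('top'),manip.calibration('scene')
T=lambda u,v:(190+(u+.5)/4-.5,110+(v+.5)/4-.5); S=lambda u,v:(120+(u+.5)*.3-.5,160+(v+.5)*.3-.5)
g=[(.068,.082,.148),(.068,-.106,.148),(-.068,-.106,.148),(-.068,.082,.148)]
obs=[(ct,T(*p),q) for p,q in zip([(410,172),(634,240),(585,402),(362,335)],g)]
obs+=[(ct,T(*p),q) for p,q in zip([(226,150),(175,311),(634,451)],[(.075,.25,.012),(-.075,.25,.012),(-.075,-.17,.012)])]
obs+=[(cs,S(*p),q) for p,q in zip([(461,194),(372,318),(148,238),(243,121)],[g[3],g[0],g[1],g[2]])]
obs+=[(cs,S(583,535),(.075,.25,.012))]
def W(p,q): return np.r_[p[:2]+R.from_euler('z',p[2]).as_matrix()[:2,:2]@q[:2],q[2]]
def f(p): return np.concatenate([proj(c,W(p,np.array(q)))-u for c,u,q in obs])
r=least_squares(f,[.57,-.13,-.27],loss='soft_l1'); p=r.x; print(p,np.degrees(p[2])); print(np.round(f(p).reshape(-1,2),1).tolist())
M=R.from_euler('z',p[2]).as_matrix()
for c,n,px,z in [(ct,'win',T(461,275),.148),(ct,'padT',(307.7,180),.128),(cs,'padS',(219,236),.128),(cs,'padcrop',S(344,250),.128),(ct,'plateTop',T(197,213),.076),
  (ct,'spA',T(432,116),.066),(ct,'spB',T(489,481),.066)]:
    w=atz(c,px,z); print(n,np.round(w,4),'press',np.round(M.T@(w-[p[0],p[1],0]),4))
s=manip.get_obs(); print(R.from_quat(s['ee_rot']).as_matrix().round(3))
np.save('p.npy',p)
```

```text
[ 0.57608254 -0.12735901 -0.28271496] -16.19837401581438
[[0.0, 0.4], [-0.3, 0.4], [0.0, -0.3], [-0.4, -0.8], [-0.1, -0.1], [-0.4, -0.6], [-0.3, -0.1], [-0.2, 0.1], [-0.3, 0.1], [-1.6, -1.0], [-0.1, 0.1], [0.7, -1.4]]
win [ 0.5815 -0.1099  0.148 ] press [0.0003 0.0183 0.148 ]
padT [ 0.5803 -0.1204  0.128 ] press [0.0021 0.0079 0.128 ]
padS [ 0.5905 -0.1151  0.128 ] press [0.0105 0.0158 0.128 ]
padcrop [ 0.5846 -0.1069  0.128 ] press [0.0025 0.022  0.128 ]
plateTop [0.645  0.1101 0.076 ] press [-1.000e-04  2.473e-01  7.600e-02]
spA [ 0.7365 -0.0885  0.066 ] press [0.1432 0.0821 0.066 ]
spB [ 0.4228 -0.1406  0.066 ] press [-0.1435 -0.0555  0.066 ]
[[-0.926  0.377  0.   ]
 [ 0.377  0.926  0.   ]
 [ 0.     0.    -1.   ]]
```

```bash
cat > st.py <<'E'
from h import *
p=np.load('p.npy'); M=R.from_euler('z',p[2]).as_matrix(); s=manip.get_obs()
A=M.T@R.from_quat(s['ee_rot']).as_matrix()
print('t',s['clock'],'press xyz mm',np.round(1000*(M.T@(s['position']-[p[0],p[1],0])),1),'F press',np.round(M.T@s['ft_force'],1),'w',round(s['grip_width'],3)); print(A.round(3).tolist())
c=manip.calibration('wrist'); T=np.array(c['camera_from_world']); o=-T[:3,:3].T@T[:3,3]; print('cam in tool',(R.from_quat(s['ee_rot']).as_matrix().T@(o-s['position'])).round(3))
E
python3 -m jog '[{"grip":1,"slide":[0,0,0],"yaw":-0.105},{"grip":1,"slide":[-4.2,-2.2,0],"yaw":0},{"grip":1,"slide":[-4.2,-2.2,0],"yaw":0},{"grip":1,"slide":[-4.2,-2.2,0],"yaw":0},{"grip":1,"slide":[-4.2,-2.2,0],"yaw":0},{"grip":1,"slide":[-4.2,-2.2,0],"yaw":0},{"grip":1,"slide":[-4.2,-2.2,0],"yaw":0},{"grip":1,"slide":[0,0,0],"yaw":0}]' 40; python3 st.py
```

```text
clock: 1.8
position: [0.4467, 0.3757, 0.3042]
ee_rot: [0.146, 0.989, -0.001, 0.001]
ft_force: [0.1, -0.2, 0.9]
grip_width: 0.001
grasp_force: 0.0
t 1.8 press xyz mm [-264.6  446.9  304.2] F press [ 0.2 -0.1  0.9] w 0.001
[[-1.0, 0.01, 0.003], [0.01, 1.0, -0.001], [-0.003, -0.001, -1.0]]
cam in tool [ 0.085  0.001 -0.069]
```

```bash
python3 -m jog '[{"grip":1,"slide":[-3.8,-1.9,0],"yaw":-0.01},{"grip":1,"slide":[-3.8,-1.9,0],"yaw":0},{"grip":1,"slide":[-3.8,-1.9,0],"yaw":0},{"grip":1,"slide":[-3.8,-1.9,0],"yaw":0},{"grip":1,"slide":[-3.8,-1.9,0],"yaw":0},{"grip":1,"slide":[-3.8,-1.9,0],"yaw":0},{"grip":1,"slide":[-3.7,-1.8,0],"yaw":0},{"grip":1,"slide":[0,0,0],"yaw":0}]'; python3 st.py
python3 - <<'E'
from h import *
cv2.imwrite('pics/w1.png',manip.camera('wrist'))
c=manip.calibration('wrist')
p=np.load('p.npy'); M=R.from_euler('z',p[2]).as_matrix()
for q in [(0,.255,.076),(.032,.255,.076),(-.032,.255,.076),(-.075,.25,.012),(-.068,.082,.148),(.068,.082,.148),(-.042,.06,.148),(.042,.06,.148),(-.022,.035,.128),(.022,.035,.128)]: print(q,proj(c,M@q+[p[0],p[1],0]).round())
E
```

```text
clock: 2.6
position: [0.6638, 0.1771, 0.3031]
ee_rot: [0.139, 0.99, -0.002, 0.001]
ft_force: [-0.5, -0.1, -0.2]
grip_width: -0.001
grasp_force: 0.0
t 2.6 press xyz mm [ -0.7 316.8 303.1] F press [-0.5 -0.3 -0.2] w -0.001
[[-1.0, -0.003, 0.002], [-0.003, 1.0, -0.003], [-0.002, -0.003, -1.0]]
cam in tool [ 0.085  0.001 -0.069]
(0, 0.255, 0.076) [203. 193.]
(0.032, 0.255, 0.076) [206. 227.]
(-0.032, 0.255, 0.076) [201. 156.]
(-0.075, 0.25, 0.012) [207.  99.]
(-0.068, 0.082, 0.148) [-109.  118.]
(0.068, 0.082, 0.148) [-45. 307.]
(-0.042, 0.06, 0.148) [-129.  159.]
(0.042, 0.06, 0.148) [-86. 276.]
(-0.022, 0.035, 0.128) [-123.  181.]
(0.022, 0.035, 0.128) [-102.  238.]
```

View pics/w1.png

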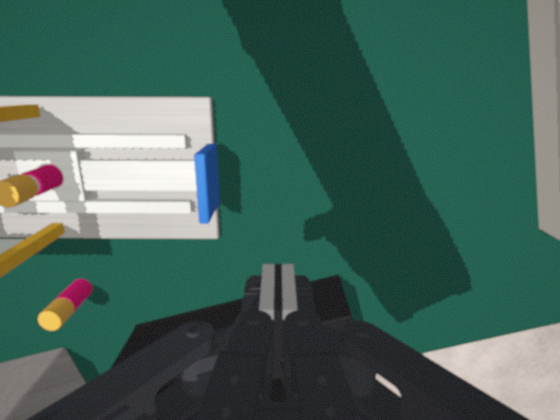

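Wrist view: the blue plate is at (196–218, 145–222), close to the prediction, and the shut fingertips are at (278,280). There's a black tray under the gripper, so I'll check that it's clear.

Run:
```python
from h import *
ct=manip.calibration('top');cw=manip.calibration('wrist')
p=np.load('p.npy'); M=R.from_euler('z',p[2]).as_matrix()
T=lambda u,v:(190+u/4,110+v/4)
for c,px in [(ct,T(100,55)),(ct,T(385,55)),(ct,T(92,27)),(ct,T(385,27)),(cw,(338,277)),(cw,(136,326))]:
  for z in (0,.05,.1):
    w=atz(c,px,z); print(np.round(px),z,w.round(3),(M.T@(w-[p[0],p[1],0])).round(3))
```

```text
[215. 124.] 0 [0.805 0.207 0.   ] [0.126 0.384 0.   ]
[215. 124.] 0.05 [0.789 0.2   0.05 ] [0.113 0.373 0.05 ]
[215. 124.] 0.1 [0.773 0.193 0.1  ] [0.099 0.362 0.1  ]
[286. 124.] 0 [ 0.81 -0.05  0.  ] [0.203 0.14  0.   ]
[286. 124.] 0.05 [ 0.794 -0.049  0.05 ] [0.187 0.136 0.05 ]
[286. 124.] 0.1 [ 0.777 -0.048  0.1  ] [0.171 0.133 0.1  ]
[213. 117.] 0 [0.831 0.215 0.   ] [0.149 0.4   0.   ]
[213. 117.] 0.05 [0.814 0.208 0.05 ] [0.135 0.388 0.05 ]
[213. 117.] 0.1 [0.797 0.2   0.1  ] [0.121 0.376 0.1  ]
[286. 117.] 0 [ 0.836 -0.049  0.   ] [0.228 0.147 0.   ]
[286. 117.] 0.05 [ 0.819 -0.048  0.05 ] [0.211 0.144 0.05 ]
[286. 117.] 0.1 [ 0.802 -0.047  0.1  ] [0.195 0.14  0.1  ]
[338 277] 0 [0.806 0.213 0.   ] [0.126 0.391 0.   ]
[338 277] 0.05 [0.776 0.212 0.05 ] [0.097 0.382 0.05 ]
[338 277] 0.1 [0.745 0.211 0.1  ] [0.068 0.372 0.1  ]
[136 326] 0 [ 0.805 -0.045  0.   ] [0.197 0.143 0.   ]
[136 326] 0.05 [ 0.775 -0.011  0.05 ] [0.159 0.167 0.05 ]
[136 326] 0.1 [0.745 0.022 0.1  ] [0.12  0.191 0.1  ]
```

```bash
python3 -m jog '[{"grip":1,"slide":[0,0,4],"yaw":0},{"grip":1,"slide":[0,0,4],"yaw":0},{"grip":1,"slide":[0,0,4],"yaw":0},{"grip":1,"slide":[0,0,4],"yaw":0},{"grip":1,"slide":[0,-1,2.5],"yaw":0},{"grip":1,"slide":[0,-1.5,0],"yaw":0},{"grip":1,"slide":[0,-0.5,0],"yaw":0},{"grip":1,"slide":[0,0,0],"yaw":0}]'; python3 st.py
python3 -m jog '[{"grip":1,"slide":[0,-0.3,0],"yaw":0},{"grip":1,"slide":[0,-0.3,0],"yaw":0},{"grip":1,"slide":[0,-0.3,0],"yaw":0},{"grip":1,"slide":[0,-0.3,0],"yaw":0},{"grip":1,"slide":[0,-0.3,0],"yaw":0},{"grip":1,"slide":[0,-0.3,0],"yaw":0},{"grip":1,"slide":[0,-0.3,0],"yaw":0},{"grip":1,"slide":[0,-0.3,0],"yaw":0}]'; python3 st.py
```

```text
clock: 3.45
position: [0.6536, 0.1535, 0.1215]
ee_rot: [0.136, 0.991, 0.001, 0.002]
ft_force: [0.2, 0.5, 1.5]
grip_width: -0.0
grasp_force: 0.0
t 3.45 press xyz mm [ -3.9 291.4 121.5] F press [0.1 0.6 1.5] w -0.0
[[-1.0, -0.009, 0.003], [-0.009, 1.0, 0.002], [-0.003, 0.002, -1.0]]
cam in tool [ 0.085  0.001 -0.069]
clock: 4.25
position: [0.6461, 0.1313, 0.1189]
ee_rot: [0.135, 0.991, 0.0, 0.0]
ft_force: [0.9, 1.5, -1.3]
grip_width: 0.002
grasp_force: 1.2
t 4.25 press xyz mm [ -4.9 267.9 118.9] F press [ 0.5  1.7 -1.3] w 0.002
[[-1.0, -0.011, -0.0], [-0.011, 1.0, 0.0], [0.0, 0.0, -1.0]]
cam in tool [ 0.085  0.001 -0.069]
```

```bash
python3 -m jog '[{"grip":1,"slide":[0,-0.4,0],"yaw":0.01},{"grip":1,"slide":[0,-0.4,0],"yaw":0},{"grip":1,"slide":[0,-0.4,0],"yaw":0},{"grip":1,"slide":[0,-0.4,0],"yaw":0},{"grip":1,"slide":[0,-0.4,0],"yaw":0},{"grip":1,"slide":[0,-0.4,0],"yaw":0},{"grip":1,"slide":[0,-0.4,0],"yaw":0},{"grip":1,"slide":[0,-0.4,0],"yaw":0}]'; python3 st.py
python3 -m jog '[{"grip":1,"slide":[0,-0.4,0],"yaw":0},{"grip":1,"slide":[0,-0.4,0],"yaw":0},{"grip":1,"slide":[0,-0.4,0],"yaw":0},{"grip":1,"slide":[0,-0.4,0],"yaw":0},{"grip":1,"slide":[0,-0.4,0],"yaw":0},{"grip":1,"slide":[0,-0.4,0],"yaw":0},{"grip":1,"slide":[0,-0.4,0],"yaw":0},{"grip":1,"slide":[0,-0.4,0],"yaw":0}]'; python3 st.py
```

```text
clock: 5.05
position: [0.6372, 0.1003, 0.1189]
ee_rot: [0.14, 0.99, 0.0, -0.0]
ft_force: [0.2, 1.5, -1.2]
grip_width: -0.0
grasp_force: 1.1
t 5.05 press xyz mm [ -4.8 235.6 118.9] F press [-0.2  1.5 -1.2] w -0.0
[[-1.0, -0.001, -0.0], [-0.001, 1.0, 0.0], [0.0, 0.0, -1.0]]
cam in tool [ 0.085  0.001 -0.069]
clock: 5.85
position: [0.6283, 0.0696, 0.1189]
ee_rot: [0.14, 0.99, 0.0, -0.0]
ft_force: [1.3, 2.0, -0.1]
grip_width: 0.003
grasp_force: 1.1
t 5.85 press xyz mm [ -4.8 203.7 118.9] F press [ 0.7  2.2 -0.1] w 0.003
[[-1.0, -0.001, -0.0], [-0.001, 1.0, 0.0], [0.0, 0.0, -1.0]]
cam in tool [ 0.085  0.001 -0.069]
```

Next I push about 48 mm more, then slow down to find the stop.

```bash
python3 -m jog '[{"grip":1,"slide":[0,-0.5,0],"yaw":0},{"grip":1,"slide":[0,-0.5,0],"yaw":0},{"grip":1,"slide":[0,-0.5,0],"yaw":0},{"grip":1,"slide":[0,-0.5,0],"yaw":0},{"grip":1,"slide":[0,-0.5,0],"yaw":0},{"grip":1,"slide":[0,-0.5,0],"yaw":0},{"grip":1,"slide":[0,-0.5,0],"yaw":0},{"grip":1,"slide":[0,-0.5,0],"yaw":0}]'; python3 st.py
python3 -m jog '[{"grip":1,"slide":[0,-0.3,0],"yaw":0},{"grip":1,"slide":[0,-0.3,0],"yaw":0},{"grip":1,"slide":[0,-0.3,0],"yaw":0},{"grip":1,"slide":[0,-0.2,0],"yaw":0},{"grip":1,"slide":[0,-0.2,0],"yaw":0}]'; python3 st.py
```

```text
clock: 6.65
position: [0.6171, 0.0311, 0.1189]
ee_rot: [0.14, 0.99, 0.0, -0.0]
ft_force: [-0.6, 2.7, 0.4]
grip_width: 0.004
grasp_force: 1.1
t 6.65 press xyz mm [ -4.8 163.6 118.9] F press [-1.4  2.4  0.4] w 0.004
[[-1.0, -0.001, -0.0], [-0.001, 1.0, 0.0], [0.0, 0.0, -1.0]]
cam in tool [ 0.085  0.001 -0.069]
clock: 7.15
position: [0.6136, 0.0189, 0.1189]
ee_rot: [0.14, 0.99, 0.0, -0.0]
ft_force: [-0.1, 3.2, 0.7]
grip_width: -0.002
grasp_force: 1.1
t 7.15 press xyz mm [ -4.8 150.9 118.9] F press [-1.   3.   0.7] w -0.002
[[-1.0, -0.001, -0.0], [-0.001, 1.0, 0.0], [0.0, 0.0, -1.0]]
cam in tool [ 0.085  0.001 -0.069]
```

```bash
for i in 1; do python3 -m jog '[{"grip":1,"slide":[0,-0.1,0],"yaw":0},{"grip":1,"slide":[0,-0.1,0],"yaw":0},{"grip":1,"slide":[0,-0.1,0],"yaw":0}]'; python3 st.py|head -1; python3 -m jog '[{"grip":1,"slide":[0,-0.1,0],"yaw":0},{"grip":1,"slide":[0,-0.1,0],"yaw":0}]'; python3 st.py|head -1; done
```

```text
clock: 7.45
position: [0.6129, 0.0164, 0.1189]
ee_rot: [0.14, 0.99, 0.0, 0.0]
ft_force: [-0.1, 4.8, -0.9]
grip_width: 0.002
grasp_force: 2.6
t 7.45 press xyz mm [ -4.8 148.4 118.9] F press [-1.4  4.5 -0.9] w 0.002
clock: 7.65
position: [0.6128, 0.0163, 0.119]
ee_rot: [0.14, 0.99, 0.001, 0.0]
ft_force: [2.7, 11.2, -2.8]
grip_width: -0.001
grasp_force: 5.4
t 7.65 press xyz mm [ -4.9 148.2 119. ] F press [-0.6 11.5 -2.8] w -0.001
```

```bash
python3 -m jog '[{"grip":1,"slide":[0,1.2,0],"yaw":0},{"grip":1,"slide":[0,2,0],"yaw":0},{"grip":1,"slide":[0,1,-2],"yaw":0},{"grip":1,"slide":[0,0,-4],"yaw":0},{"grip":1,"slide":[0,0,-4],"yaw":0},{"grip":1,"slide":[0,0,-4],"yaw":0},{"grip":1,"slide":[0,0,-2],"yaw":0},{"grip":1,"slide":[0,0,0],"yaw":0}]'; python3 st.py
python3 -m jog '[{"grip":1,"slide":[0,-4,0],"yaw":0},{"grip":1,"slide":[0,-4,0],"yaw":0},{"grip":1,"slide":[0,-4,0],"yaw":0},{"grip":1,"slide":[-0.5,-3,0],"yaw":0},{"grip":1,"slide":[0,-1.6,0],"yaw":0},{"grip":1,"slide":[0,0,0],"yaw":0}]'; python3 st.py
python3 - <<'E'
from h import *
im=manip.camera('wrist'); cv2.imwrite('pics/w2.png',im)
c=manip.calibration('wrist')
p=np.load('p.npy'); M=R.from_euler('z',p[2]).as_matrix()
for q in [(-.042,-.024,.148),(-.042,.06,.148),(.042,-.024,.148),(.042,.06,.148),(-.068,.082,.148),(-.022,.035,.128),(-.022,.001,.128)]: print(q,proj(c,M@q+[p[0],p[1],0]).round())
for m in manip.masks_of('pad','wrist')[:2]: print(m['conf'],m['centre'],(M.T@(atz(c,m['centre'],.128)-[p[0],p[1],0])).round(4))
cv2.imwrite('pics/s2.png',cv2.resize(manip.camera('scene')[160:340,120:360],(800,600)))
E
```

```text
clock: 8.45
position: [0.6255, 0.0543, 0.2829]
ee_rot: [0.141, 0.99, 0.001, 0.003]
ft_force: [0.1, -0.9, 0.0]
grip_width: -0.004
grasp_force: 0.0
t 8.45 press xyz mm [ -3.3 188.2 282.9] F press [ 0.4 -0.9  0. ] w -0.004
[[-1.0, -0.0, 0.006], [-0.0, 1.0, 0.002], [-0.006, 0.002, -1.0]]
cam in tool [ 0.085  0.001 -0.069]
clock: 9.05
position: [0.5819, -0.1086, 0.2784]
ee_rot: [0.142, 0.99, -0.001, -0.0]
ft_force: [-0.8, -0.7, 0.4]
grip_width: 0.0
grasp_force: 0.0
t 9.05 press xyz mm [  0.4  19.6 278.4] F press [-0.6 -0.9  0.4] w 0.0
[[-1.0, 0.003, -0.0], [0.003, 1.0, -0.001], [0.0, -0.001, -1.0]]
cam in tool [ 0.085  0.001 -0.069]
(-0.042, -0.024, 0.148) [196. 165.]
(-0.042, 0.06, 0.148) [344. 165.]
(0.042, -0.024, 0.148) [205. 293.]
(0.042, 0.06, 0.148) [336. 294.]
(-0.068, 0.082, 0.148) [387. 118.]
(-0.022, 0.035, 0.128) [297. 190.]
(-0.022, 0.001, 0.128) [244. 189.]
0.81 [264.0, 216.8] [-0.0034  0.0136  0.128 ]
```

View pics/w2.png

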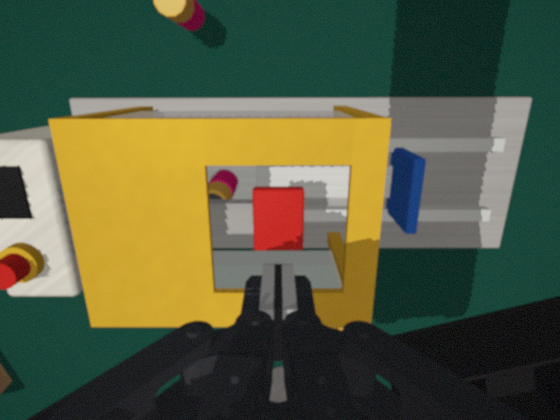

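View pics/s2.png

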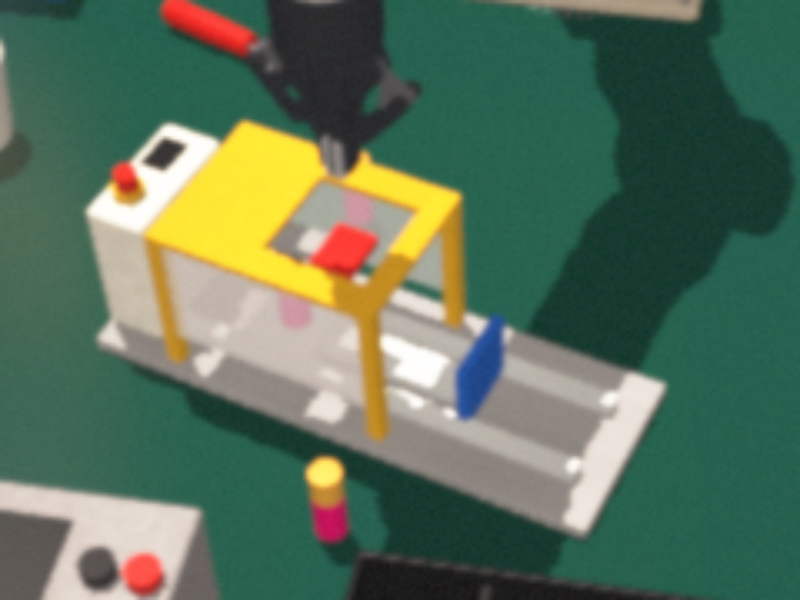

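The slide is fully in, and the scene view shows the tube upright inside the guard. In the wrist view the window spans columns 210–346 and rows 166–291. The pad is centred at column 278, in line with the fingers, so y is right. I'll quickly check where the tube lies.

Run:
```python
from h import *
c=manip.calibration('wrist');cs=manip.calibration('scene')
p=np.load('p.npy'); M=R.from_euler('z',p[2]).as_matrix()
for cc,px,z in [(c,(230,178),.05),(c,(219,190),.08),(cs,(120+295*.3,160+310*.3),.045),(c,(278,219),.128),(cs,(120+344*.3,160+250*.3),.128)]: print((M.T@(atz(cc,px,z)-[p[0],p[1],0])).round(3))
for q in [(0,-.03,.02),(0,-.03,.06),(0,-.03,.086)]: print(proj(c,M@q+[p[0],p[1],0]).round(),proj(cs,M@q+[p[0],p[1],0]).round())
```

```text
[-0.01  -0.016  0.05 ]
[-0.008 -0.021  0.08 ]
[ 0.007 -0.024  0.045]
[-0.002  0.025  0.128]
[0.003 0.023 0.128]
[220. 180.] [209. 257.]
[213. 192.] [207. 246.]
[207. 202.] [206. 239.]
```

```bash
python3 -m jog '[{"grip":1,"slide":[0,0.3,0],"yaw":0},{"grip":1,"slide":[0,0,2],"yaw":0},{"grip":1,"slide":[0,0,2],"yaw":0},{"grip":1,"slide":[0,0,1.5],"yaw":0},{"grip":1,"slide":[0,0,0],"yaw":0}]'; python3 st.py
python3 - <<'E'
from h import *
cv2.imwrite('pics/w3.png',manip.camera('wrist'))
E
```

```text
clock: 9.7
position: [0.5827, -0.1022, 0.2217]
ee_rot: [0.14, 0.99, -0.0, -0.002]
ft_force: [-1.2, -0.3, 0.0]
grip_width: -0.001
grasp_force: 0.0
t 9.7 press xyz mm [ -0.7  26.  221.7] F press [-1.  -0.6  0. ] w -0.001
[[-1.0, -0.002, -0.004], [-0.002, 1.0, -0.001], [0.004, -0.001, -1.0]]
cam in tool [ 0.085  0.001 -0.069]
```

View pics/w3.png

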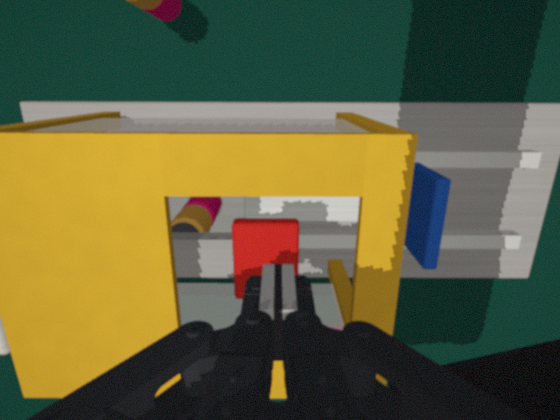

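The pad centre is at column 266 and the fingers are at 278, so I need to shift 6 mm towards -y. The window spans columns 166–361, which leaves good clearance.

```bash
python3 -m jog '[{"grip":1,"slide":[0,-0.6,0],"yaw":0},{"grip":1,"slide":[0,0,0.5],"yaw":0},{"grip":1,"slide":[0,0,0.5],"yaw":0},{"grip":1,"slide":[0,0,0.3],"yaw":0},{"grip":1,"slide":[0,0,0.3],"yaw":0},{"grip":1,"slide":[0,0,0.2],"yaw":0},{"grip":1,"slide":[0,0,0],"yaw":0}]'; python3 st.py;  python3 - <<'E'
from h import *
cv2.imwrite('pics/w4.png',manip.camera('wrist'))
E
```

```text
clock: 10.45
position: [0.5816, -0.1091, 0.2056]
ee_rot: [0.14, 0.99, 0.0, -0.0]
ft_force: [0.8, 0.2, -0.9]
grip_width: 0.001
grasp_force: 0.0
t 10.45 press xyz mm [  0.3  19.1 205.6] F press [ 0.7  0.4 -0.9] w 0.001
[[-1.0, -0.001, -0.001], [-0.001, 1.0, -0.0], [0.001, -0.0, -1.0]]
cam in tool [ 0.085  0.001 -0.069]
```

View pics/w4.png

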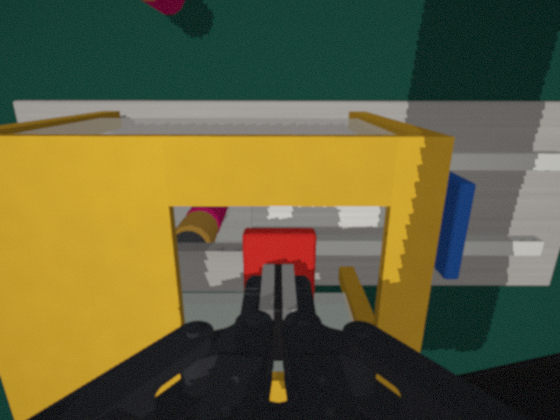

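The fingers are centred on the pad (columns 244–315) and well inside the window (172–388). I'll press slowly.

```bash
python3 -m jog '[{"grip":1,"slide":[0,0,0.2],"yaw":0},{"grip":1,"slide":[0,0,0.2],"yaw":0},{"grip":1,"slide":[0,0,0.2],"yaw":0},{"grip":1,"slide":[0,0,0.2],"yaw":0}]'; python3 st.py|head -1
python3 -m jog '[{"grip":1,"slide":[0,0,0.2],"yaw":0},{"grip":1,"slide":[0,0,0.2],"yaw":0},{"grip":1,"slide":[0,0,0.2],"yaw":0}]'; python3 st.py|head -1
python3 -m jog '[{"grip":1,"slide":[0,0,0.2],"yaw":0},{"grip":1,"slide":[0,0,0.1],"yaw":0}]'; python3 st.py|head -1
```

```text
clock: 10.9
position: [0.5819, -0.109, 0.1981]
ee_rot: [0.14, 0.99, 0.0, 0.0]
ft_force: [-1.3, 0.6, 4.3]
grip_width: 0.001
grasp_force: 1.9
t 10.9 press xyz mm [  0.5  19.2 198.1] F press [-1.4  0.2  4.3] w 0.001
clock: 11.2
position: [0.582, -0.1089, 0.1923]
ee_rot: [0.14, 0.99, 0.0, 0.0]
ft_force: [-1.6, 2.2, 6.2]
grip_width: 0.001
grasp_force: 3.6
t 11.2 press xyz mm [  0.5  19.4 192.3] F press [-2.2  1.7  6.2] w 0.001
clock: 11.4
position: [0.582, -0.1089, 0.1892]
ee_rot: [0.14, 0.99, 0.0, 0.0]
ft_force: [-3.2, 2.4, 6.9]
grip_width: -0.002
grasp_force: 3.7
t 11.4 press xyz mm [  0.5  19.4 189.2] F press [-3.8  1.4  6.9] w -0.002
```

```bash
python3 -m jog '[{"grip":1,"slide":[0,0,0.1],"yaw":0},{"grip":1,"slide":[0,0,0.1],"yaw":0}]'; python3 st.py|head -1
python3 -m jog '[{"grip":1,"slide":[0,0,0.1],"yaw":0},{"grip":1,"slide":[0,0,0.1],"yaw":0}]'; python3 st.py|head -1
```

```text
clock: 11.6
position: [0.582, -0.1089, 0.1874]
ee_rot: [0.14, 0.99, 0.0, 0.0]
ft_force: [-2.1, 2.4, 7.5]
grip_width: -0.001
grasp_force: 3.8
t 11.6 press xyz mm [  0.5  19.3 187.4] F press [-2.7  1.7  7.5] w -0.001
clock: 11.8
position: [0.5821, -0.109, 0.1861]
ee_rot: [0.14, 0.99, 0.0, 0.0]
ft_force: [-6.6, 1.9, 18.6]
grip_width: -0.002
grasp_force: 9.3
t 11.8 press xyz mm [  0.7  19.3 186.1] F press [-6.9 -0.  18.6] w -0.002
```

```bash
python3 -m jog '[{"grip":1,"slide":[0,0,0.1],"yaw":0},{"grip":1,"slide":[0,0,0],"yaw":0},{"grip":1,"slide":[0,0,0],"yaw":0}]'; python3 st.py|head -1
python3 -m jog '[{"grip":1,"slide":[0,0,-0.4],"yaw":0},{"grip":1,"slide":[0,0,-0.4],"yaw":0},{"grip":1,"slide":[0,0,-0.5],"yaw":0},{"grip":1,"slide":[0,0,-0.6],"yaw":0},{"grip":1,"slide":[0,0,-1],"yaw":0},{"grip":1,"slide":[0,0,-2],"yaw":0},{"grip":1,"slide":[0,0,-4],"yaw":0},{"grip":1,"slide":[0,0,-4],"yaw":0}]'; python3 st.py|head -1
python3 -m jog '[{"grip":1,"slide":[3,0,-3],"yaw":0},{"grip":1,"slide":[4,0,0],"yaw":0},{"grip":1,"slide":[4,0,0],"yaw":0},{"grip":1,"slide":[0,0,0],"yaw":0},{"grip":1,"slide":[0,0,0],"yaw":0}]'
python3 - <<'E'
from h import *
a=cv2.resize(manip.camera('scene')[160:340,120:360],(533,400)); b=cv2.resize(manip.camera('wrist'),(533,400))[:,:]
cv2.imwrite('pics/end.png',cv2.resize(np.hstack([a,b]),(800,300)))
E
```

```text
clock: 12.1
position: [0.5821, -0.109, 0.1859]
ee_rot: [0.14, 0.99, 0.001, 0.001]
ft_force: [-8.2, 3.7, 20.9]
grip_width: 0.003
grasp_force: 10.2
t 12.1 press xyz mm [  0.7  19.3 185.9] F press [-8.9  1.3 20.9] w 0.003
clock: 12.9
position: [0.5812, -0.1095, 0.314]
ee_rot: [0.141, 0.99, -0.0, -0.001]
ft_force: [0.5, -0.2, -1.0]
grip_width: 0.003
grasp_force: 0.0
t 12.9 press xyz mm [-1.00e-01  1.86e+01  3.14e+02] F press [ 0.5 -0.1 -1. ] w 0.003
clock: 13.4
position: [0.4758, -0.0787, 0.3436]
ee_rot: [0.14, 0.99, 0.0, 0.001]
ft_force: [-0.6, 1.1, -0.5]
grip_width: 0.0
grasp_force: 0.0
```

View pics/end.png

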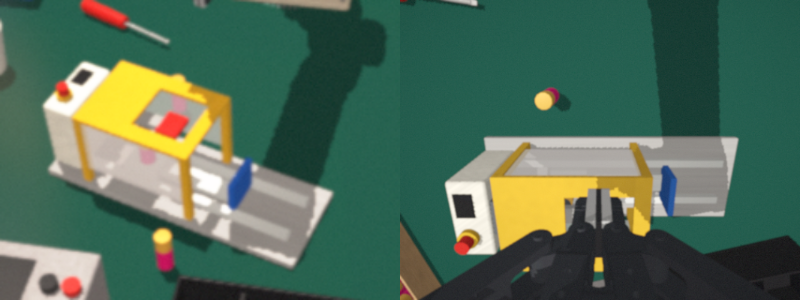

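The lever is back up, the slide is fully in, the other things on the bench haven't moved, and the gripper is clear of everything.

```bash
python3 -c "
from workcell import manip
print(manip.hand_in())"
```

```text
the job is handed in; nothing more can be done
None
```

I handed the job in at about 13.5 s of the 48 s: the slide was pushed in to its stop, the lever pressed down to a firm stop (about 21 N) and sprung back up, and I saw no contact with the guard, tube or other things; I judged the cap seated from that stop, not from a close-up picture.

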